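# Re-hang the lift-off door of a pump control box

### The arm

A 6-joint arm with a two-finger parallel gripper is mounted at the origin on the work surface. World frame = base frame: x ahead of the robot, y to its left, z up, the work surface at z = 0. Lengths are in m, angles in rad, forces in N, time in s.
With the tool pointing down it reaches from about 0.3 to 0.875 m from the base axis. Payload 6.4 kg.
Tool frame: the origin (TCP) lies midway between the tips of the shut fingers; the grasp point (between the pads) lies 19 mm behind it (ctrl.pinch_z is the distance from the TCP to the grasp point, in m); z points along the fingers, y is the line along which they close (so a half turn about z gives the same grasp; the last joint's range is limited). The gripper opens to 85 mm and grips with 20 to 120 N. Pads are 22 mm wide; open, the fingers measure 114 mm over their backs; the gripper's body (76 mm by 85 mm) begins 54 mm behind the grasp point. The pads swing forward as they close: fully open they stand 13 mm farther back than shut.
Start: joints at [-1.331, 0.181, 1.607, -0, 1.354, -0.206], TCP at [0.248, -0.519, 0.196] pointing down, gripper open.
Joint ranges: [-2.99, 2.99], [-0.89, 2.07], [0.3, 2.58], [-1.14, 4.28], [0, 2.63], [-3.12, 3.12]. Speed limits (rad/s): [2.57, 2.57, 3.01, 3.14, 3.14, 3.14].

### API

Orientations are given as a unit quaternion [w, x, y, z].
In Python, from bench import ctrl gives the robot as it stands.
- The arm moves only by the tool apply_moves, never from a script. Its argument "moves" is a list of rows, each an object with "jaw": the opening, from 0 (shut) to 1 (fully open); "offset": the shift along the tool's x, y, z in mm, a list of three; "rot": the turn, a rotation vector about the tool's x, y, z in degrees, a list of three. In form: [{"jaw": jaw, "offset": [dx, dy, dz], "rot": [ax, ay, az]}, ...]. A call has exactly 5 rows; each row shifts and turns the commanded pose from where the row before left it, along the tool's axes as they then stand; what a row does not reach is not made up. A row lasts 1/8 s, in which the tool goes at most 62.5 mm and 10.7 degrees, less where a joint would pass 70% of its speed; a pose out of reach is approached as far as the arm can. A call is refused whole if a number of a shift passes 62.5 or a number of a turn 10.7, either way. A call with a gripper value outside its range is refused whole. The fingers move at their own pace and stop on an object; the grip force is fixed at half the most. Time passes only in rows, so rows that do not move let the fingers close, or fill a call up. It gives the time, the measured TCP pose, the force, the opening and the grip force at its end, in the units of the state.
- ctrl.get_obs(): the state, without advancing time (a new reading comes with each control period).
- ctrl.camera(name): name is "scene" or "top"; returns (picture, depth): 420x560x3 uint8, red, green, blue; 420x560 float32, m along the optical axis (not along the pixel's ray), 0 where there is no reading.
- ctrl.camera_params(name): a dict with "K" (3x3 intrinsics, pixels), "cam_to_world" (4x4, takes a point from camera to world coordinates). Camera axes: x right, y down, z forward; pixel columns grow to the right and rows downward; lengths in m; the calibration is good to about 2 mm. A picture is of the moment at which its call begins. camera_params takes no time and is no camera call.
- ctrl.hand_in(): hands the job in; it is judged then, once.
Trained networks look in the newest picture that a camera, given by its name, has taken for a name from the list of things; names that differ only in an ending like _2 or _b are one class to them, and where a whole thing is asked for, a point or a joint stands for the part that bears it (a point fixed in the world has none). Each returns a list of dicts, best first, with "score" (0 to 1); they miss things now and then, are a little off and sometimes report something else, mostly with a low value. They report only what shows in the picture. A call takes as long as a camera call. They do not tell look-alikes from the thing itself.
- ctrl.outline_of(camera, target): "region" (420x560 bool, what is visible of it) and "position" ([column, row] in pixels, amid what is visible of it).
The state is a dict: "time_s": time; "q": joint angles; "dq": joint speeds; "joint_efforts": joint torques, N m; "eef_pos": TCP position; "eef_rot": TCP orientation; "wrist_force": force on the tool from outside, world axes, zero at the start; "torque": the same for the moment, N m; "opening": opening from 0.0 (shut) to 1.0 (fully open); "grasp_force": force on a finger pad.
Only numpy, scipy, OpenCV 4.12 (cv2) and the standard library are available. Lean on these libraries where they do the work, as an engineer would, in place of code of your own. Each camera call takes 0.05 s, during which the arm holds its last target. There are 200 camera calls.

### The job

Lift the orange-framed door out of its wooden rack and hang it back on the pump control box: feel for the two hinge pins and lower both knuckles gently onto them together until they rest fully home, then swing the door shut against the black gasket. Never press, knock or drop the door hard on the box or its pins, and leave the tools and parts lying on the bench where they are.

Things in the scene. Friction and masses are not known exactly. Their poses are not given: they have to be found in the camera images.
- control_box: Fixed grey steel box, open front, 120 deep (x) x 180 wide (y) x 190 high; origin: centre of its underside, on the bench; own -x is the front (face at x = -60). A black gasket frame stands proud to x = -73: upright bar at y = -63 to -51, top and bottom bars at heights 155 to 167 and 27 to 39. At own +y of the front sits the steel hinge strip with two upright brass pins, one over the other.
- hinge_inner (a point): Inner end of the hinge adjustment: point level with the top of the lower lug, (-80, 60, 37) in the box frame, same axes. It does NOT show where the pins are: the strip is bolted through slots, and both pins together stand anywhere from 3 to 21 outboard of this point along the box's own +y (differing each time; x and z are true). The strip stays put when pushed. Feel or look for the pins.
- hinge_inner_high (a point): The same for the upper lug, 100 above the lower, same hidden sideways shift. Each pin: diameter 10, stands 16 above its lug top, the last 1.2 tapered to a flat tip of diameter 8.6. Lugs: 20 wide, 6 thick, round end of radius 10 about the axis; the knuckles rest on them when home. The lower knuckle must pass under the upper lug: bring the door in level from the front, knuckles just above the pin tips.
- door: Loose door, orange frame, clear window, 132 wide x 150 high x 10 thick, 0.18 to 0.35 kg. Origin on its hinge axis, level with its lower edge; own z up; panel from y = -18 to -150 centred on x = 0; own -x is the outside. Centre of mass about 71 from the hinge axis. On the axis two steel knuckles: rings, outer diameter 30, bore 11.6 right through, 20 high, undersides 15 and 115 above the lower edge.
- door_grip (a point): Middle of the door's top edge, (0, -84, 150) in the door frame: the 10 thick top edge can be pinched from above here or nearer the knuckles. Home on the pins it is 172 over the bench. Door yaw minus box yaw is 0 when shut and -pi/2 open at right angles (it opens clockwise seen from above); at right angles fingers have room on both faces. It turns easily on the pins and stays where left.
- knuckle_low (a point): Centre of the underside of the lower knuckle's bore, at (0, 0, 15) in the door's frame, axes those of the door.
- knuckle_high (a point): Centre of the underside of the upper knuckle's bore, at (0, 0, 115) in the door's frame, axes those of the door.
- rack: Fixed wooden rack, 90 x 110 (own y) x 45 high, origin at the centre of its underside, on the bench. A groove along its own y, 12.4 wide and 30 deep, floor 15 above the bench, in which the door stands upright on its lower edge, axes parallel to the rack's, knuckles overhanging the rack's +y end. Lift straight up by more than 30 to free it.
- tester: Fixed yellow insulation tester, 100 x 150 x 45 high with a small knob to 55; may stand left or right, where the rack does not. Origin at the centre of its underside.
- screwdriver: Loose red screwdriver, about 200 long, lying on the bench; bystander.
- wrench: Loose steel wrench, about 190 long, lying on the bench; bystander.
- grease: Loose grease jar, diameter 56, 70 high, standing on the bench; bystander.
- seal: Loose copper-coloured seal ring, diameter 70, 12 high, on the bench; bystander.
- impeller: Loose grey pump impeller, diameter 90, 30 high, on the bench; bystander.
Mind the look-alikes: they are no part of the job. Of the things like the door, leave any that is green; of the rest the larger one is meant.

How it is judged:
By the outcome, as a careful person would: the job done as asked, in the order asked, and still so for the second after the job is handed in, with the robot touching nothing.
It also fails if it takes over 72 s, if anything falls off the work surface, if the arm or the gripper's body presses on something with over 40 N, if the wrist force passes 120 N, or if a joint passes its speed limit or range.

## Working session

There is one attempt and no reset: what is moved stays moved. The work goes in short steps, Python scripts to look and compute and a tool call to move; the robot and the scene stay as the last step left them, time stands still between calls to the robot, and variables do not carry over. Pictures are saved under pics/ and viewed, at most 10 in all, crops included, and the job is handed in when it is done.

Besides the shell and the picture viewer there is one more tool, called as name([rows], argument=value, ...), one row to a line, values as JSON. apply_moves: Moves the arm, as the interface text tells. Its arguments: {"type":"object","properties":{"moves":{"type":"array"}},"required":["moves"]}

```bash
mkdir -p pics; ls; cat > h.py <<'E'
import numpy as np, cv2
from bench import ctrl
def snap(cam):
    im,d=ctrl.camera(cam); return im,d
def world(cam,d):
    P=ctrl.camera_params(cam);K=np.array(P["K"]);T=np.array(P["cam_to_world"])
    v,u=np.mgrid[:d.shape[0],:d.shape[1]]
    p=np.stack([(u-K[0,2])/K[0,0]*d,(v-K[1,2])/K[1,1]*d,d],-1)
    w=p@T[:3,:3].T+T[:3,3]; w[d==0]=np.nan; return w
def save(n,im): cv2.imwrite('pics/'+n,im[...,::-1])
E
python3 - <<'E'
from h import *
ims=[]
for c in("scene","top"):
    im,d=snap(c);np.savez('%s0.npz'%c,im=im,d=d);save(c+'0.png',im)
    w=world(c,d)
    for t in("control_box","door","rack","tester","screwdriver","wrench","grease","seal","impeller"):
        for r in ctrl.outline_of(c,t)[:3]:
            p=w[r['region']]; p=p[~np.isnan(p[:,0])]
            print(c,t,round(r['score'],2),np.round(r['position']),np.round(np.percentile(p,[2,50,98],axis=0),3).tolist() if len(p) else None)
print(ctrl.get_obs())
E
```

```text
pics
scene control_box 0.62 [241. 205.] [[0.386, -0.064, 0.001], [0.472, 0.014, 0.168], [0.523, 0.119, 0.195]]
scene door 0.9 [336. 142.] [[0.326, 0.429, 0.004], [0.375, 0.443, 0.054], [0.429, 0.476, 0.103]]
scene door 0.8 [394. 202.] [[0.604, 0.338, 0.0], [0.684, 0.412, 0.08], [0.705, 0.527, 0.153]]
scene door 0.75 [333. 171.] [[0.404, 0.305, 0.022], [0.491, 0.319, 0.108], [0.562, 0.333, 0.167]]
scene rack 0.89 [323. 195.] [[0.446, 0.275, 0.003], [0.505, 0.298, 0.019], [0.553, 0.361, 0.05]]
scene tester 0.64 [148. 302.] [[0.466, -0.397, 0.009], [0.535, -0.324, 0.045], [0.588, -0.248, 0.055]]
scene screwdriver 0.69 [314. 294.] [[0.746, 0.0, 0.001], [0.767, 0.053, 0.023], [0.781, 0.18, 0.03]]
scene wrench 0.68 [218. 342.] [[0.701, -0.314, -0.001], [0.721, -0.225, 0.007], [0.735, -0.144, 0.012]]
scene grease 0.89 [359. 240.] [[0.684, 0.229, 0.001], [0.717, 0.245, 0.055], [0.737, 0.279, 0.075]]
scene grease 0.19 [331. 170.] [[0.402, 0.304, 0.006], [0.492, 0.319, 0.105], [0.562, 0.384, 0.167]]
scene seal 0.56 [290. 148.] [[0.262, 0.281, -0.002], [0.297, 0.313, 0.011], [0.33, 0.345, 0.018
[... 1379 characters left out ...]
6, 0.167]]
{'time_s': 1.0, 'q': array([-1.33129455e+00,  1.80776942e-01,  1.60702730e+00,  4.74158014e-06,
        1.35383145e+00, -2.06282690e-01]), 'dq': array([ 0.0006686 ,  0.0004477 ,  0.00069766, -0.00149254, -0.00122145,
        0.00171675]), 'joint_efforts': array([ 7.74525724e-04, -4.44851518e+01, -3.51683736e+01, -2.28886174e-04,
        6.63029496e-04, -1.68706026e-05]), 'eef_pos': array([ 0.2479445 , -0.51878551,  0.19628822]), 'eef_rot': array([-2.15539131e-05,  9.75262310e-01,  2.21050731e-01,  1.95748247e-06]), 'wrist_force': array([0.29669742, 1.28655977, 0.30825947]), 'torque': array([ 0.00162183, -0.00557334, -0.02041469]), 'grasp_force': 0.0, 'opening': 1.0010998300342029}
```

View pics/scene0.png

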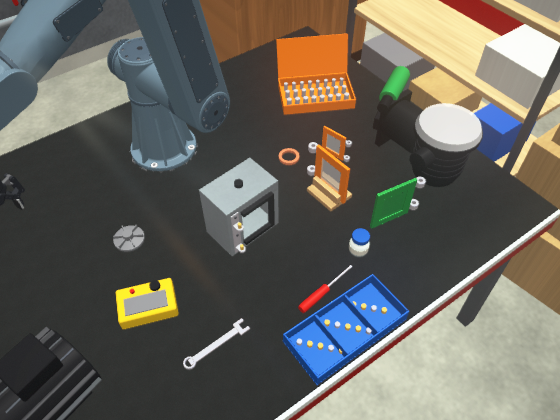

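View pics/top0.png

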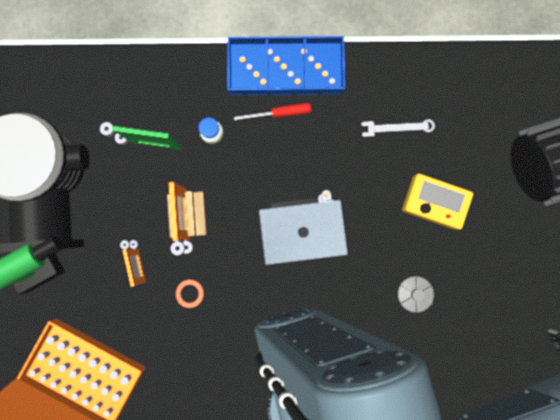

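The scene picture shows three door-like things: the small orange one at (333,140), the large orange one in the rack at (333,170), and the green one at (394,202). The one meant is the large orange one in the rack, and I'll confirm it in a crop. The box front faces world +x, with its hinge at (240,235).

```bash
python3 - <<'E'
from h import *
S={c:np.load(c+'0.npz') for c in("scene","top")}
a=cv2.resize(S['scene']['im'][110:260,195:365],None,fx=4.6,fy=4,interpolation=cv2.INTER_CUBIC)[:600,:800]
save('crop0.png',a)
for c in S:
    im,d=S[c]['im'],S[c]['d'];w=world(c,d)
    x,y,z=w[...,0],w[...,1],w[...,2]
    m=(z>.183)&(z<.198)&(x>.35)&(x<.55)&(y>-.1)&(y<.15)
    r=cv2.minAreaRect((w[m][:,:2]*1000).astype(np.float32));print(c,'box top',r,np.median(z[m]))
    m=(x>.38)&(x<.58)&(y>.29)&(y<.35)&(z>.155)&(z<.175)
    p=w[m];r=cv2.minAreaRect((p[:,:2]*1000).astype(np.float32));print(c,'door top',m.sum(),r,np.median(p,0))
    vx=cv2.fitLine(p[:,:2].astype(np.float32),cv2.DIST_HUBER,0,.01,.01).ravel();print(vx,np.degrees(np.arctan2(vx[1],vx[0])))
    m=(x>.40)&(x<.58)&(y>.25)&(y<.38)&(z>.04)&(z<.049)
    r=cv2.minAreaRect((w[m][:,:2]*1000).astype(np.float32));print(c,'rack top',m.sum(),r)
    hsv=cv2.cvtColor(im,cv2.COLOR_RGB2HSV)
    m=(x>.49)&(x<.58)&(y>-.12)&(y<.0)&(z>.02)&(z<.18)&(hsv[...,1]>90)&(hsv[...,0]>12)&(hsv[...,0]<35)
    print(c,'brass');
    for v,u in np.argwhere(m): print((u,v),np.round(w[v,u]*1000),end=';')
    print()
E
```

```text
scene box top ((445.1536865234375, 30.568450927734375), (127.07884979248047, 183.93382263183594), 5.894298553466797) 0.19025322974481051
scene door top 210 ((484.09381103515625, 319.9573669433594), (157.03079223632812, 19.890533447265625), 6.436564922332764) [0.49787665 0.31900407 0.16403824]
[0.9975855  0.06944925 0.511864   0.31917962] 3.982354
scene rack top 232 ((483.7190856933594, 316.37921142578125), (159.60812377929688, 46.96699523925781), 6.624694347381592)
scene brass
(np.int64(238), np.int64(223)) [528. -27. 152.];(np.int64(239), np.int64(223)) [528. -24. 149.];(np.int64(240), np.int64(223)) [535. -25. 156.];(np.int64(238), np.int64(224)) [532. -29. 153.];(np.int64(239), np.int64(224)) [534. -28. 154.];(np.int64(240), np.int64(224)) [536. -26. 155.];(np.int64(241), np.int64(224)) [523. -15. 132.];(np.int64(238), np.int64(225)) [536. -32. 155.];(np.int64(239), np.int64(225)) [535. -29. 152.];(np.int64(240), np.int64(225)) [536. -26. 151.];(np.int64(238), np.int64(226)) [531. -30. 144.];(np.int64(239), np.int64(226)) [537. -30. 150.];(np.int64(240), np.int64(226)) [537. -27. 
[... 1167 characters left out ...]
12176514) 0.18922598134636914
top door top 304 ((494.017578125, 320.07427978515625), (131.7001495361328, 10.888649940490723), 4.02974796295166) [0.4928563  0.31957553 0.1638822 ]
[0.99742943 0.07165562 0.49273247 0.31946087] 4.109086
top rack top 348 ((479.3329162597656, 307.8144226074219), (158.00027465820312, 25.148868560791016), 0.7398689985275269)
top brass
(np.int64(326), np.int64(193)) [532. -26. 155.];(np.int64(327), np.int64(193)) [532. -28. 155.];(np.int64(325), np.int64(194)) [530. -24. 155.];(np.int64(326), np.int64(194)) [530. -27. 149.];(np.int64(327), np.int64(194)) [530. -29. 153.];(np.int64(325), np.int64(195)) [527. -24. 153.];(np.int64(326), np.int64(195)) [527. -26. 156.];
```

View pics/crop0.png

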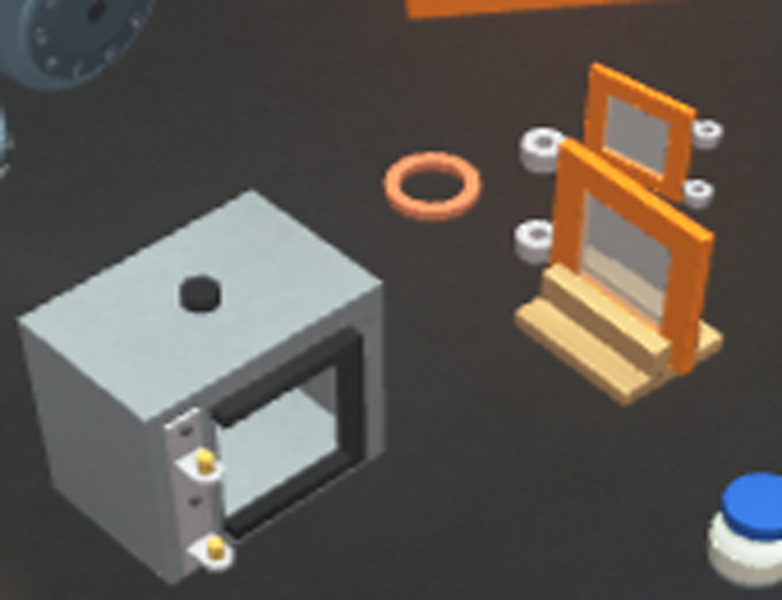

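The crop confirms the target: the large orange door stands in the rack with its knuckles toward world -x. The green door and the smaller orange door are not it. I'm moving above the rack.

apply_moves([
  {"jaw":0.7,"offset":[0,0,-52],"rot":[0,0,10.7]},
  {"jaw":0.7,"offset":[0,0,-52],"rot":[0,0,10.7]},
  {"jaw":0.7,"offset":[19.5,-54.5,0],"rot":[0,0,0]},
  {"jaw":0.7,"offset":[19.5,-54.5,0],"rot":[0,0,0]},
  {"jaw":0.7,"offset":[19.5,-54.5,0],"rot":[0,0,0]},
])

```text
time_s: 1.62
eef_pos: [0.2947, -0.3499, 0.3004]
eef_rot: [0.0, 0.999, 0.036, 0.0]
wrist_force: [0.9, 0.2, 0.3]
opening: 0.698
grasp_force: 0.0
```

apply_moves([
  {"jaw":0.7,"offset":[19.5,-54.5,0],"rot":[0,0,0]},
  {"jaw":0.7,"offset":[19.5,-54.5,0],"rot":[0,0,0]},
  {"jaw":0.7,"offset":[19.5,-54.5,0],"rot":[0,0,0]},
  {"jaw":0.7,"offset":[19.5,-54.5,0],"rot":[0,0,0]},
  {"jaw":0.7,"offset":[19.5,-54.5,0],"rot":[0,0,0]},
])

```text
time_s: 2.25
eef_pos: [0.3722, -0.0709, 0.3007]
eef_rot: [0.0, 0.999, 0.036, 0.001]
wrist_force: [1.5, -0.3, -0.0]
opening: 0.697
grasp_force: 0.0
```

apply_moves([
  {"jaw":0.7,"offset":[19.5,-54.5,0],"rot":[0,0,0]},
  {"jaw":0.7,"offset":[19.5,-54.5,0],"rot":[0,0,0]},
  {"jaw":0.7,"offset":[19.5,-54.5,0],"rot":[0,0,0]},
  {"jaw":0.7,"offset":[19.5,-54.5,0],"rot":[0,0,0]},
  {"jaw":0.7,"offset":[19.5,-54.5,0],"rot":[0,0,0]},
])

```text
time_s: 2.88
eef_pos: [0.4499, 0.2082, 0.3006]
eef_rot: [0.0, 0.999, 0.036, 0.001]
wrist_force: [0.6, -0.9, 0.7]
opening: 0.703
grasp_force: 0.0
```

apply_moves([
  {"jaw":0.7,"offset":[19.5,-54.5,0],"rot":[0,0,0]},
  {"jaw":0.7,"offset":[19.5,-54.5,0],"rot":[0,0,0]},
  {"jaw":0.7,"offset":[0,0,0],"rot":[0,0,0]},
  {"jaw":0.7,"offset":[0,0,0],"rot":[0,0,0]},
  {"jaw":0.7,"offset":[0,0,0],"rot":[0,0,0]},
])

```text
time_s: 3.5
eef_pos: [0.4807, 0.3166, 0.3007]
eef_rot: [0.0, 0.999, 0.035, 0.0]
wrist_force: [0.5, 0.9, 0.6]
opening: 0.699
grasp_force: 0.0
```

apply_moves([
  {"jaw":0.7,"offset":[0,-1.2,50],"rot":[0,0,0]},
  {"jaw":0.7,"offset":[0,0,55],"rot":[0,0,0]},
  {"jaw":0.7,"offset":[0,0,40],"rot":[0,0,0]},
  {"jaw":0.7,"offset":[0,0,19],"rot":[0,0,0]},
  {"jaw":0.6,"offset":[0,0,0],"rot":[0,0,0]},
])

```text
time_s: 4.12
eef_pos: [0.4803, 0.3181, 0.136]
eef_rot: [0.0, 0.999, 0.036, -0.001]
wrist_force: [-0.6, -0.3, 0.7]
opening: 0.599
grasp_force: 0.0
```

apply_moves([
  {"jaw":0.3,"offset":[0,0,0],"rot":[0,0,0]},
  {"jaw":0.25,"offset":[0,0,0],"rot":[0,0,0]},
  {"jaw":0.2,"offset":[0,0,0],"rot":[0,0,0]},
  {"jaw":0.17,"offset":[0,0,0],"rot":[0,0,0]},
  {"jaw":0.14,"offset":[0,0,0],"rot":[0,0,0]},
])

```text
time_s: 4.75
eef_pos: [0.4805, 0.3189, 0.1364]
eef_rot: [-0.0, 0.999, 0.036, 0.0]
wrist_force: [0.4, -1.2, 0.1]
opening: 0.134
grasp_force: 0.0
```

apply_moves([
  {"jaw":0.0,"offset":[0,0,0],"rot":[0,0,0]},
  {"jaw":0.0,"offset":[0,0,0],"rot":[0,0,0]},
  {"jaw":0,"offset":[0,0,0],"rot":[0,0,0]},
  {"jaw":0,"offset":[0,0,0],"rot":[0,0,0]},
  {"jaw":0,"offset":[0,0,0],"rot":[0,0,0]},
])

```text
time_s: 5.38
eef_pos: [0.4805, 0.3189, 0.1363]
eef_rot: [-0.0, 0.999, 0.036, -0.0]
wrist_force: [1.2, 0.7, 0.1]
opening: -0.005
grasp_force: 0.0
```

```bash
python3 - <<'E'
from h import *
c='scene';im,d=snap(c);w=world(c,d)
a=im[90:250,265:415];b=snap('top');
B=b[0][150:310,100:260]
save('g1.png',np.hstack([cv2.resize(a,(400,426)),cv2.resize(B,(400,426))]))
wt=world('top',b[1]);np.savez('t1',im=im,d=d,tim=b[0],td=b[1])
for n,w in(('s',w),('t',wt)):
    x,y,z=w[...,0],w[...,1],w[...,2]
    m=(x>.38)&(x<.58)&(y>.27)&(y<.37)&(z>.15)&(z<.18); p=w[m]
    print(n,m.sum(),np.median(p,0))
E
```

```text
s 270 [0.49491763 0.31893562 0.16122875]
t 118 [0.53525307 0.32082609 0.16328137]
```

View pics/g1.png

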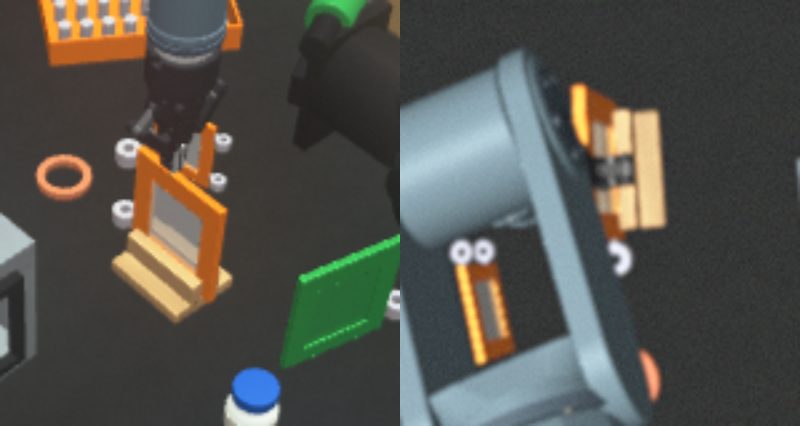

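```bash
python3 - <<'E'
from h import *
t=np.load('t1.npz');w=world('scene',t['d'])
save('g2.png',cv2.resize(t['im'][115:185,300:370],(600,600),interpolation=cv2.INTER_CUBIC))
for r in range(134,160,2):
    print(r,[(c,*np.round(w[r,c]*1000).astype(int)) for c in range(326,340,3) if w[r,c,0]==w[r,c,0]])
P=ctrl.camera_params('scene');T=np.array(P['cam_to_world']);K=np.array(P['K'])
for q in ([.4805,.3189,.1363],[.4805,.3189,.1553]):
    p=np.linalg.inv(T)@np.r_[q,1];p=K@p[:3];print(p[:2]/p[2])
print(T[:3,3])
E
```

```text
134 [(326, np.int64(492), np.int64(292), np.int64(269)), (329, np.int64(491), np.int64(304), np.int64(261)), (332, np.int64(503), np.int64(304), np.int64(269)), (335, np.int64(492), np.int64(326), np.int64(250)), (338, np.int64(496), np.int64(333), np.int64(249))]
136 [(326, np.int64(491), np.int64(293), np.int64(259)), (329, np.int64(495), np.int64(301), np.int64(258)), (332, np.int64(498), np.int64(309), np.int64(256)), (335, np.int64(497), np.int64(322), np.int64(248)), (338, np.int64(497), np.int64(333), np.int64(242))]
138 [(326, np.int64(478), np.int64(306), np.int64(235)), (329, np.int64(490), np.int64(306), np.int64(244)), (332, np.int64(494), np.int64(314), np.int64(243)), (335, np.int64(495), np.int64(325), np.int64(237)), (338, np.int64(489), np.int64(342), np.int64(224))]
140 [(326, np.int64(476), np.int64(308), np.int64(224)), (329, np.int64(494), np.int64(303), np.int64(241)), (332, np.int64(500), np.int64(309), np.int64(242)), (335, np.int64(490), np.int64(330), np.int64(223)), (338, np.int64(384), np.int64(446), np.int64(76))]
142 [(326, np.int64(488), np.int64(298), 
[... 1719 characters left out ...]
np.int64(443), np.int64(12)), (338, np.int64(392), np.int64(445), np.int64(20))]
156 [(326, np.int64(475), np.int64(315), np.int64(156)), (329, np.int64(487), np.int64(316), np.int64(165)), (332, np.int64(491), np.int64(324), np.int64(164)), (335, np.int64(381), np.int64(443), np.int64(3)), (338, np.int64(393), np.int64(445), np.int64(11))]
158 [(326, np.int64(475), np.int64(316), np.int64(146)), (329, np.int64(489), np.int64(315), np.int64(158)), (332, np.int64(501), np.int64(315), np.int64(169)), (335, np.int64(505), np.int64(323), np.int64(167)), (338, np.int64(391), np.int64(448), np.int64(-1))]
[327.69873928 161.16253262]
[328.14490664 156.62134591]
[ 1.28204397 -0.43352269  1.25950945]
```

View pics/g2.png

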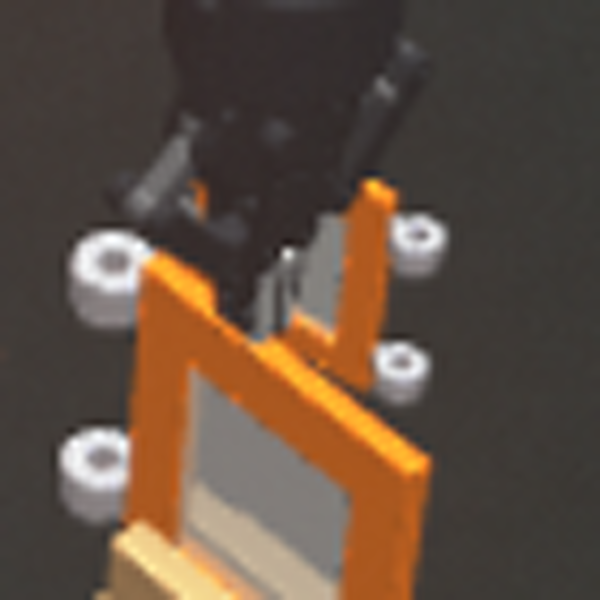

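```bash
python3 - <<'E'
from h import *
t=np.load('t1.npz');w=world('scene',t['d']);s=np.load('scene0.npz');w0=world('scene',s['d'])
for r in range(148,168):
    print(r,[(c,*t['im'][r,c].tolist(),'|',*np.round(w[r,c]*1000).tolist(),'|0',*s['im'][r,c].tolist(),*np.round(w0[r,c]*1000).tolist()) for c in (326,329,331)])
print(ctrl.get_obs())
E
```

```text
148 [(326, 51, 42, 39, '|', 484.0, 304.0, 202.0, '|0', 184, 105, 38, 341.0, 436.0, 12.0), (329, 54, 46, 44, '|', 487.0, 312.0, 200.0, '|0', 218, 174, 125, 357.0, 435.0, 26.0), (331, 123, 121, 118, '|', 492.0, 316.0, 201.0, '|0', 138, 131, 126, 363.0, 438.0, 28.0)]
149 [(326, 65, 58, 59, '|', 481.0, 307.0, 194.0, '|0', 181, 92, 34, 343.0, 435.0, 10.0), (329, 53, 45, 43, '|', 491.0, 309.0, 200.0, '|0', 241, 152, 74, 356.0, 436.0, 20.0), (331, 125, 123, 120, '|', 492.0, 316.0, 197.0, '|0', 196, 154, 123, 363.0, 439.0, 23.0)]
150 [(326, 56, 48, 47, '|', 479.0, 309.0, 187.0, '|0', 251, 152, 44, 463.0, 324.0, 166.0), (329, 73, 69, 69, '|', 488.0, 313.0, 191.0, '|0', 195, 102, 38, 355.0, 438.0, 13.0), (331, 126, 124, 121, '|', 488.0, 320.0, 188.0, '|0', 252, 181, 80, 364.0, 438.0, 20.0)]
151 [(326, 62, 55, 56, '|', 478.0, 311.0, 181.0, '|0', 255, 175, 47, 466.0, 322.0, 165.0), (329, 80, 76, 76, '|', 491.0, 311.0, 191.0, '|0', 177, 90, 32, 357.0, 437.0, 11.0), (331, 126, 124, 121, '|', 491.0, 318.0, 188.0, '|0', 207, 113, 39, 361.0, 442.0, 11.0)]
152 [(326, 134, 83, 51, '|', 479.0, 310.0, 17
[... 4239 characters left out ...]
5.475, 'q': array([3.80144506e-01, 2.44189546e-01, 1.65831566e+00, 4.57186421e-06,
       1.23903794e+00, 1.87867787e+00]), 'dq': array([ 1.09373342e-04,  2.50993292e-03, -9.07697164e-04, -1.74680617e-03,
       -1.84984748e-03, -9.75633096e-05]), 'joint_efforts': array([-7.07206491e-04, -4.58411944e+01, -3.33186615e+01, -8.49796402e-05,
        4.01941179e-04,  1.89591975e-05]), 'eef_pos': array([0.48055553, 0.31887829, 0.13630935]), 'eef_rot': array([-1.03837862e-05,  9.99347356e-01,  3.61228760e-02,  2.25757954e-05]), 'wrist_force': array([-0.22166156,  0.33057418, -0.38785851]), 'torque': array([-0.02115525,  0.04306338,  0.06041645]), 'grasp_force': 0.0, 'opening': 0.005019397058671727}
```

```bash
python3 - <<'E'
from h import *
q=np.array([.248,-.519,.196])
for c in("scene","top"):
    s=np.load(c+'0.npz');w=world(c,s['d'])
    P=ctrl.camera_params(c);T=np.array(P['cam_to_world']);K=np.array(P['K'])
    p=np.linalg.inv(T)@np.r_[q,1];p=K@p[:3];print(c,p[:2]/p[2])
    m=(np.abs(w[...,0]-q[0])<.1)&(np.abs(w[...,1]-q[1])<.1)&(w[...,2]>.03)
    r=w[m]; print(m.sum(), np.round(np.percentile(r,[1,10,50,90],axis=0),3).tolist())
    i=np.argsort(r[:,2])[:12];print(np.round(r[i]*1000).tolist(),np.argwhere(m)[i].tolist())
E
```

```text
scene [ 12.88539636 231.8763515 ]
573 [[0.214, -0.505, 0.246], [0.223, -0.491, 0.268], [0.235, -0.471, 0.316], [0.259, -0.452, 0.349]]
[[223.0, -481.0, 243.0], [229.0, -478.0, 243.0], [236.0, -475.0, 244.0], [236.0, -470.0, 245.0], [239.0, -473.0, 246.0], [229.0, -477.0, 246.0], [221.0, -482.0, 246.0], [233.0, -476.0, 246.0], [224.0, -480.0, 247.0], [229.0, -479.0, 248.0], [232.0, -467.0, 250.0], [221.0, -483.0, 251.0]] [[207, 17], [208, 19], [209, 21], [208, 23], [209, 22], [207, 19], [206, 16], [208, 20], [206, 17], [207, 18], [205, 23], [205, 15]]
top [557.36732856 319.21882054]
182 [[0.206, -0.475, 0.245], [0.213, -0.472, 0.257], [0.229, -0.459, 0.294], [0.236, -0.45, 0.307]]
[[233.0, -471.0, 245.0], [235.0, -471.0, 245.0], [233.0, -472.0, 245.0], [231.0, -472.0, 246.0], [236.0, -470.0, 250.0], [238.0, -472.0, 250.0], [238.0, -474.0, 250.0], [222.0, -471.0, 250.0], [232.0, -471.0, 251.0], [238.0, -475.0, 252.0], [230.0, -468.0, 252.0], [230.0, -466.0, 252.0]] [[331, 548], [330, 548], [331, 549], [332, 549], [330, 549], [329, 550], [329, 551], [337, 550], [332, 550], [329, 552], [333, 549], [333, 548]]
```

apply_moves([
  {"jaw":0,"offset":[0,0,-50],"rot":[0,0,0]},
  {"jaw":0,"offset":[0,-50,-50],"rot":[0,0,0]},
  {"jaw":0,"offset":[0,-50,0],"rot":[0,0,0]},
  {"jaw":0,"offset":[0,0,0],"rot":[0,0,0]},
  {"jaw":0,"offset":[0,0,0],"rot":[0,0,0]},
])

```text
time_s: 6.1
eef_pos: [0.4734, 0.4125, 0.2298]
eef_rot: [0.0, 0.999, 0.036, -0.0]
wrist_force: [-0.9, -0.5, -0.7]
opening: 0.001
grasp_force: 0.0
```

```bash
python3 - <<'E'
from h import *
q=ctrl.get_obs()['eef_pos'];print(q)
for c in("scene","top"):
    im,d=snap(c);w=world(c,d);np.savez(c+'2.npz',im=im,d=d)
    m=(np.abs(w[...,0]-q[0])<.05)&(np.abs(w[...,1]-q[1])<.06)&(w[...,2]>.17)&(w[...,2]<.36)
    r=w[m]; o=np.argsort(r[:,2])[:25]
    print(c,m.sum());print(np.c_[np.argwhere(m)[o],np.round(r[o]*1000)].astype(int).tolist())
    P=ctrl.camera_params(c);T=np.array(P['cam_to_world']);K=np.array(P['K'])
    p=np.linalg.inv(T)@np.r_[q,1];p=K@p[:3];print(c,p[:2]/p[2])
    if c=='scene': save('g3.png',cv2.resize(im[80:180,290:390],(600,600),interpolation=cv2.INTER_CUBIC))
E
```

```text
[0.47336251 0.41250901 0.22983522]
scene 454
[[114, 353, 469, 409, 263], [114, 359, 483, 419, 268], [115, 357, 483, 411, 268], [115, 355, 480, 407, 269], [114, 358, 482, 416, 269], [113, 352, 471, 403, 271], [112, 351, 467, 402, 273], [114, 357, 485, 409, 274], [112, 360, 484, 421, 275], [114, 356, 484, 405, 276], [113, 353, 477, 401, 277], [114, 355, 483, 403, 277], [112, 359, 484, 417, 277], [112, 353, 474, 403, 277], [113, 359, 487, 414, 277], [113, 355, 481, 405, 277], [113, 356, 483, 407, 278], [113, 358, 487, 411, 279], [113, 354, 480, 401, 279], [112, 352, 474, 399, 279], [110, 352, 468, 404, 280], [114, 354, 484, 398, 280], [111, 360, 485, 419, 280], [112, 354, 478, 403, 281], [109, 361, 480, 427, 281]]
scene [353.55516356 123.30955068]
top 165
[[224, 120, 463, 405, 267], [224, 119, 463, 404, 275], [223, 118, 464, 405, 278], [224, 118, 462, 405, 280], [223, 117, 464, 405, 285], [224, 117, 462, 405, 285], [222, 118, 466, 401, 290], [222, 117, 466, 402, 293], [222, 116, 465, 398, 312], [224, 116, 461, 397, 312], [224, 123, 461, 383, 314], [224, 122, 461, 385, 314], [223, 116, 463, 397, 314], [224, 121, 461, 386, 316], [224, 115, 461, 398, 317], [223, 126, 463, 376, 319], [219, 121, 471, 385, 320], [223, 115, 463, 396, 321], [221, 119, 467, 388, 321], [220, 121, 469, 385, 322], [220, 120, 469, 387, 322], [222, 119, 465, 388, 322], [223, 119, 463, 388, 322], [223, 125, 463, 376, 323], [223, 124, 463, 378, 323]]
top [122.38696187 219.50448161]
```

View pics/g3.png

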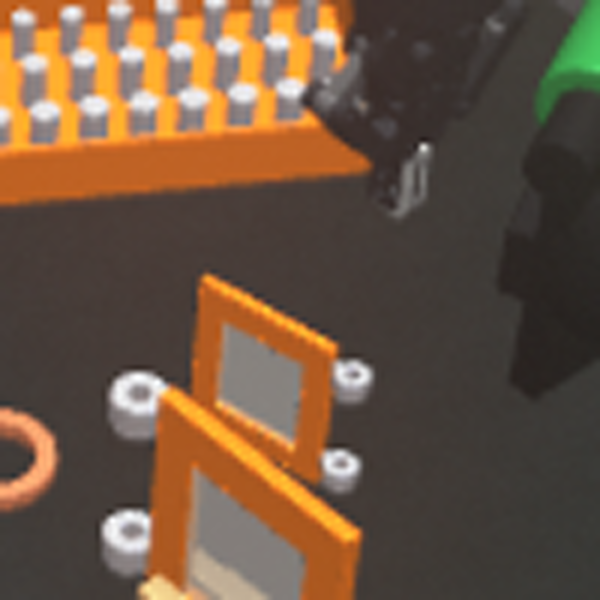

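Pictures 1–7 agree. The shut fingertips appear at about (357,116), z≈0.265, while the reported TCP is 0.230. The real tips therefore ride about 33 mm above the reported z, and the first grip closed just above the door's top edge. I'm going deeper; this is safe under either reading.

apply_moves([
  {"jaw":0.7,"offset":[0,50,0],"rot":[0,0,0]},
  {"jaw":0.7,"offset":[0.5,44.5,0],"rot":[0,0,0]},
  {"jaw":0.7,"offset":[0,0,0],"rot":[0,0,0]},
  {"jaw":0.7,"offset":[0,0,30],"rot":[0,0,0]},
  {"jaw":0.7,"offset":[0,0,40],"rot":[0,0,0]},
])

```text
time_s: 6.82
eef_pos: [0.4823, 0.3188, 0.1611]
eef_rot: [-0.001, 0.999, 0.036, 0.002]
wrist_force: [0.1, 0.3, -0.2]
opening: 0.7
grasp_force: 0.0
```

apply_moves([
  {"jaw":0.7,"offset":[0,0,30],"rot":[0,0,0]},
  {"jaw":0.7,"offset":[0,0,16],"rot":[0,0,0]},
  {"jaw":0.7,"offset":[0,0,10],"rot":[0,0,0]},
  {"jaw":0.4,"offset":[0,0,0],"rot":[0,0,0]},
  {"jaw":0.35,"offset":[0,0,0],"rot":[0,0,0]},
])

```text
time_s: 7.45
eef_pos: [0.482, 0.319, 0.1057]
eef_rot: [-0.0, 0.999, 0.036, 0.001]
wrist_force: [0.4, 0.5, 0.3]
opening: 0.352
grasp_force: 0.0
```

apply_moves([
  {"jaw":0.3,"offset":[0,0,0],"rot":[0,0,0]},
  {"jaw":0.25,"offset":[0,0,0],"rot":[0,0,0]},
  {"jaw":0.22,"offset":[0,0,0],"rot":[0,0,0]},
  {"jaw":0.19,"offset":[0,0,0],"rot":[0,0,0]},
  {"jaw":0.16,"offset":[0,0,0],"rot":[0,0,0]},
])

```text
time_s: 8.07
eef_pos: [0.481, 0.3186, 0.1044]
eef_rot: [0.0, 0.999, 0.036, -0.0]
wrist_force: [0.2, -0.3, 0.0]
opening: 0.159
grasp_force: 0.0
```

apply_moves([
  {"jaw":0.13,"offset":[0,0,0],"rot":[0,0,0]},
  {"jaw":0.08,"offset":[0,0,0],"rot":[0,0,0]},
  {"jaw":0,"offset":[0,0,0],"rot":[0,0,0]},
  {"jaw":0,"offset":[0,0,0],"rot":[0,0,0]},
  {"jaw":0,"offset":[0,0,0],"rot":[0,0,0]},
])

```text
time_s: 8.7
eef_pos: [0.4812, 0.3187, 0.1046]
eef_rot: [-0.0, 0.999, 0.036, 0.0]
wrist_force: [0.9, 0.2, 1.8]
opening: 0.105
grasp_force: 59.6
```

apply_moves([
  {"jaw":0,"offset":[0,0,-5],"rot":[0,0,0]},
  {"jaw":0,"offset":[0,0,-15],"rot":[0,0,0]},
  {"jaw":0,"offset":[0,0,-25],"rot":[0,0,0]},
  {"jaw":0,"offset":[0,0,-30],"rot":[0,0,0]},
  {"jaw":0,"offset":[0,0,-15],"rot":[0,0,0]},
])

```text
time_s: 9.32
eef_pos: [0.482, 0.319, 0.1971]
eef_rot: [-0.001, 0.999, 0.036, 0.002]
wrist_force: [-0.3, 0.4, -3.0]
opening: 0.104
grasp_force: 59.1
```

```bash
python3 - <<'E'
from h import *
o=ctrl.get_obs();print(o['eef_pos'],o['wrist_force'],o['torque'],o['opening'],o['grasp_force'],o['q'])
for c in("scene","top"):
    im,d=snap(c);w=world(c,d);x,y,z=w[...,0],w[...,1],w[...,2]
    m=(x>.38)&(x<.60)&(y>.28)&(y<.36)&(z>.238)&(z<.258);p=w[m];p=p[im[m][:,0]>150]
    print(c,len(p),np.median(p,0),np.percentile(p[:,2],[5,50,95]))
    l=cv2.fitLine(p[:,:2].astype(np.float32),cv2.DIST_HUBER,0,.01,.01).ravel();print(l,np.degrees(np.arctan2(l[1],l[0])))
E
```

```text
[0.48202116 0.31897321 0.19714855] [-0.33438921  0.35887956 -2.9649543 ] [-0.00669772 -0.00141818 -0.02048365] 0.10422515039375072 59.13278818130493 [ 3.79392177e-01  1.84146124e-01  1.60133225e+00 -8.22073045e-05
  1.35281934e+00  1.87784491e+00]
scene 172 [0.52158272 0.31897472 0.24811865] [0.23913219 0.24811865 0.25756291]
[0.9946781  0.10303187 0.51639014 0.31795412] 5.9137855
top 56 [0.53855222 0.32043709 0.25624948] [0.24960257 0.25624948 0.25769656]
[0.9859002  0.16733415 0.54276466 0.32156637] 9.632856
```

apply_moves([
  {"jaw":0,"offset":[0,0,0],"rot":[0,0,-2.2]},
  {"jaw":0,"offset":[20,18,0],"rot":[0,0,0]},
  {"jaw":0,"offset":[30,28,0],"rot":[0,0,0]},
  {"jaw":0,"offset":[30,28,0],"rot":[0,0,0]},
  {"jaw":0,"offset":[28,28,0],"rot":[0,0,0]},
])

```text
time_s: 10.05
eef_pos: [0.5998, 0.2282, 0.1927]
eef_rot: [0.0, 0.998, 0.055, -0.001]
wrist_force: [0.0, 0.2, -2.6]
opening: 0.107
grasp_force: 59.1
```

apply_moves([
  {"jaw":0,"offset":[9.5,28.5,0],"rot":[0,0,0]},
  {"jaw":0,"offset":[9.5,28.5,0],"rot":[0,0,0]},
  {"jaw":0,"offset":[9.5,28.5,0],"rot":[0,0,0]},
  {"jaw":0,"offset":[9.5,28.5,0],"rot":[0,0,0]},
  {"jaw":0,"offset":[-5,33,0],"rot":[0,0,0]},
])

```text
time_s: 10.68
eef_pos: [0.6485, 0.0858, 0.1925]
eef_rot: [-0.0, 0.998, 0.055, -0.001]
wrist_force: [0.5, -0.6, -2.2]
opening: 0.102
grasp_force: 59.1
```

apply_moves([
  {"jaw":0,"offset":[-5,33,0],"rot":[0,0,0]},
  {"jaw":0,"offset":[-5,33,0],"rot":[0,0,0]},
  {"jaw":0,"offset":[-5,33,0],"rot":[0,0,0]},
  {"jaw":0,"offset":[0,0,0],"rot":[0,0,0]},
  {"jaw":0,"offset":[0,0,0],"rot":[0,0,0]},
])

```text
time_s: 11.3
eef_pos: [0.6441, -0.0129, 0.1933]
eef_rot: [-0.0, 0.998, 0.055, -0.001]
wrist_force: [-0.1, 0.3, -2.6]
opening: 0.109
grasp_force: 59.1
```

```bash
python3 - <<'E'
from h import *
ex=np.array([.6441,-.0129])-.071*np.array([.994,.1094]);print('exp axis',ex)
for c in("scene","top"):
    im,d=snap(c);w=world(c,d);np.savez(c+'3.npz',im=im,d=d)
    P=ctrl.camera_params(c);T=np.array(P['cam_to_world']);K=np.array(P['K']);Ti=np.linalg.inv(T)
    pr=lambda q:(lambda p:np.round(p[:2]/p[2],1))(K@(Ti@np.r_[q,1])[:3])
    for z in(.239,.219,.139,.119): print(c,z,pr([*ex,z]))
    for z in(.153,.137,.053,.037): print(c,'pin66',z,pr([.443+.0795+.0072,.029+.00875-.0656,z]))
    u=np.round(pr([*ex,.20])).astype(int);u2=np.round(pr([.53,-.027,.1])).astype(int)
    a=im[u[1]-45:u[1]+45,u[0]-45:u[0]+45];
    save('k_%s.png'%c,cv2.resize(a,(400,400),interpolation=cv2.INTER_CUBIC));print('crop origin',u-45,'scale',400/90)
a,b=[cv2.imread('pics/k_%s.png'%c) for c in("scene","top")];cv2.imwrite('pics/k.png',np.hstack([a,b]))
E
```

```text
exp axis [ 0.573526  -0.0206674]
scene 0.239 [247.9 212.1]
scene 0.219 [248.3 217.1]
scene 0.139 [249.8 235.9]
scene 0.119 [250.1 240.3]
scene pin66 0.153 [238.1 223.2]
scene pin66 0.137 [238.4 226.8]
scene pin66 0.053 [240.3 244.9]
scene pin66 0.037 [240.7 248.2]
crop origin [204 177] scale 4.444444444444445
top 0.239 [326.8 169.7]
top 0.219 [325.9 171. ]
top 0.139 [322.7 175.8]
top 0.119 [322.  176.8]
top pin66 0.153 [326.7 194. ]
top pin66 0.137 [326.  194.6]
top pin66 0.053 [322.9 197.6]
top pin66 0.037 [322.4 198.1]
crop origin [280 127] scale 4.444444444444445
```

View pics/k.png

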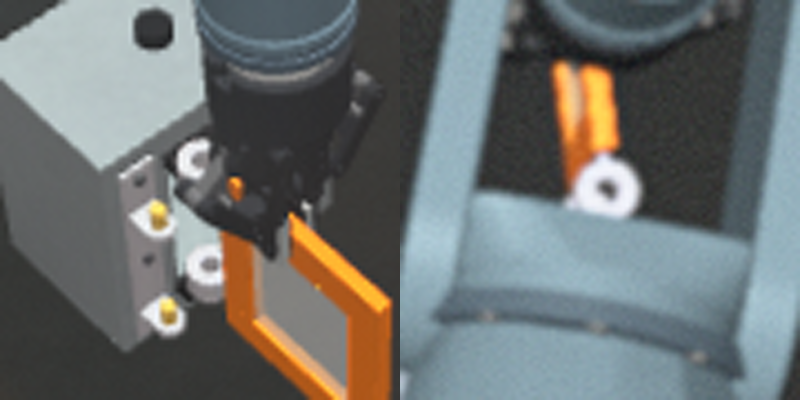

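The knuckle bores show at scene (248,212) and (251,237), and the pins at (239.6,224.7) and (241.8,247.2). Both match the projections to about 1 px, so the pins stand near own y≈65. I'm lowering to hover height and coming in level.

apply_moves([
  {"jaw":0,"offset":[0,1.4,20],"rot":[0,0,0]},
  {"jaw":0,"offset":[0,0,25],"rot":[0,0,0]},
  {"jaw":0,"offset":[0,0,12],"rot":[0,0,0]},
  {"jaw":0,"offset":[0,0,0],"rot":[0,0,0]},
  {"jaw":0,"offset":[-10,0,0],"rot":[0,0,0]},
])

```text
time_s: 12.02
eef_pos: [0.6356, -0.0159, 0.1383]
eef_rot: [0.0, 0.998, 0.056, 0.001]
wrist_force: [-0.0, 1.0, -1.4]
opening: 0.109
grasp_force: 59.1
```

apply_moves([
  {"jaw":0,"offset":[-12,0,0],"rot":[0,0,0]},
  {"jaw":0,"offset":[-12,0,0],"rot":[0,0,0]},
  {"jaw":0,"offset":[-7,0,0],"rot":[0,0,0]},
  {"jaw":0,"offset":[-3.5,0,0],"rot":[0,0,0]},
  {"jaw":0,"offset":[0,0,0],"rot":[0,0,0]},
])

```text
time_s: 12.65
eef_pos: [0.6006, -0.0197, 0.1377]
eef_rot: [0.0, 0.998, 0.055, 0.0]
wrist_force: [0.2, 0.4, -2.5]
opening: 0.104
grasp_force: 59.1
```

```bash
python3 - <<'E'
from h import *
o=ctrl.get_obs();print(o['eef_pos'],o['eef_rot'],o['wrist_force'],o['torque'])
im,d=snap('scene');np.savez('scene4.npz',im=im,d=d)
save('h.png',cv2.resize(im[195:260,215:275],(738,600)[0:2] if 0 else (554,600),interpolation=cv2.INTER_CUBIC))
E
```

```text
[ 0.60064957 -0.01974305  0.13768115] [2.76529296e-05 9.98474538e-01 5.52137531e-02 1.95588973e-04] [ 0.16713268  0.44219073 -2.46807364] [-0.02012171  0.00045818  0.03155036]
```

View pics/h.png

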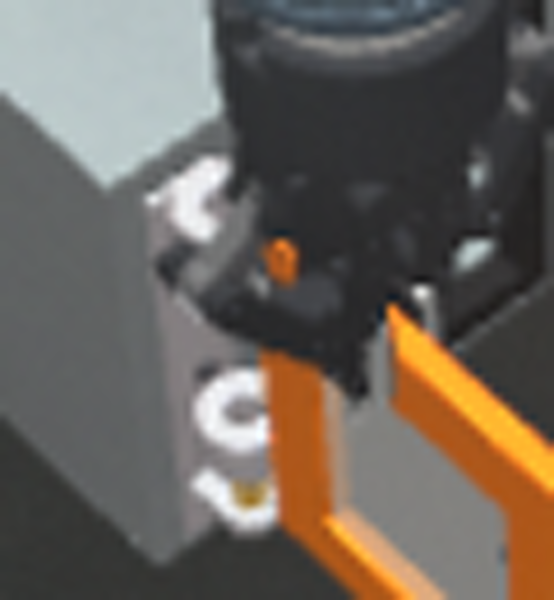

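The lower bore is at (241.0,239.6), almost exactly over the lower pin at (242.1,248.3). I'm lowering in small steps to feel for contact.

apply_moves([
  {"jaw":0,"offset":[-0.4,0,3],"rot":[0,0,0]},
  {"jaw":0,"offset":[0,0,3],"rot":[0,0,0]},
  {"jaw":0,"offset":[0,0,1],"rot":[0,0,0]},
  {"jaw":0,"offset":[0,0,1],"rot":[0,0,0]},
  {"jaw":0,"offset":[0,0,0],"rot":[0,0,0]},
])

```text
time_s: 13.32
eef_pos: [0.6003, -0.0197, 0.1294]
eef_rot: [-0.0, 0.998, 0.055, -0.0]
wrist_force: [0.2, -0.5, -2.9]
opening: 0.104
grasp_force: 59.1
```

apply_moves([
  {"jaw":0,"offset":[0,0,0.7],"rot":[0,0,0]},
  {"jaw":0,"offset":[0,0,0.7],"rot":[0,0,0]},
  {"jaw":0,"offset":[0,0,0.6],"rot":[0,0,0]},
  {"jaw":0,"offset":[0,0,0],"rot":[0,0,0]},
  {"jaw":0,"offset":[0,0,0],"rot":[0,0,0]},
])

```text
time_s: 13.95
eef_pos: [0.6003, -0.0197, 0.1275]
eef_rot: [-0.0, 0.998, 0.055, 0.0]
wrist_force: [0.2, -0.3, -1.4]
opening: 0.104
grasp_force: 59.1
```

apply_moves([
  {"jaw":0,"offset":[0,0,0.5],"rot":[0,0,0]},
  {"jaw":0,"offset":[0,0,0],"rot":[0,0,0]},
  {"jaw":0,"offset":[0,0,0.5],"rot":[0,0,0]},
  {"jaw":0,"offset":[0,0,0],"rot":[0,0,0]},
  {"jaw":0,"offset":[0,0,0],"rot":[0,0,0]},
])

```text
time_s: 14.58
eef_pos: [0.6002, -0.0197, 0.1265]
eef_rot: [0.0, 0.998, 0.055, -0.0]
wrist_force: [-0.4, 0.2, -2.1]
opening: 0.103
grasp_force: 59.1
```

```bash
python3 - <<'E'
from h import *
o=ctrl.get_obs();print(o['eef_pos'],o['eef_rot'],o['wrist_force'],o['torque'])
E
```

```text
[ 0.60023285 -0.01969235  0.12645511] [ 3.95441682e-07  9.98467697e-01  5.53376679e-02 -3.90687038e-05] [-0.41357547  0.157807   -2.10987589] [-0.03118819 -0.00790373  0.02686952]
```

apply_moves([
  {"jaw":0,"offset":[0,0,0.5],"rot":[0,0,0]},
  {"jaw":0,"offset":[0,0,0.5],"rot":[0,0,0]},
  {"jaw":0,"offset":[0,0,0],"rot":[0,0,0]},
  {"jaw":0,"offset":[0,0,0],"rot":[0,0,0]},
  {"jaw":0,"offset":[0,0,0],"rot":[0,0,0]},
])

```text
time_s: 15.2
eef_pos: [0.6003, -0.0197, 0.1255]
eef_rot: [-0.0, 0.998, 0.055, 0.0]
wrist_force: [-0.4, 0.4, -2.4]
opening: 0.106
grasp_force: 59.1
```

apply_moves([
  {"jaw":0,"offset":[0,0,0.5],"rot":[0,0,0]},
  {"jaw":0,"offset":[0,0,0.5],"rot":[0,0,0]},
  {"jaw":0,"offset":[0,0,0],"rot":[0,0,0]},
  {"jaw":0,"offset":[0,0,0],"rot":[0,0,0]},
  {"jaw":0,"offset":[0,0,0],"rot":[0,0,0]},
])

```text
time_s: 15.82
eef_pos: [0.6003, -0.0197, 0.1245]
eef_rot: [-0.0, 0.998, 0.055, 0.0]
wrist_force: [-0.2, -0.0, -2.9]
opening: 0.101
grasp_force: 59.1
```

apply_moves([
  {"jaw":0,"offset":[0,0,0.5],"rot":[0,0,0]},
  {"jaw":0,"offset":[0,0,0.5],"rot":[0,0,0]},
  {"jaw":0,"offset":[0,0,0.5],"rot":[0,0,0]},
  {"jaw":0,"offset":[0,0,0],"rot":[0,0,0]},
  {"jaw":0,"offset":[0,0,0],"rot":[0,0,0]},
])

```text
time_s: 16.45
eef_pos: [0.6003, -0.0197, 0.123]
eef_rot: [-0.0, 0.998, 0.055, -0.0]
wrist_force: [-0.1, -0.4, -2.4]
opening: 0.109
grasp_force: 59.1
```

```bash
python3 - <<'E'
from h import *
o=ctrl.get_obs();print(o['eef_pos'],o['wrist_force'],o['torque'])
im,d=snap('scene');np.savez('scene5.npz',im=im,d=d)
hsv=cv2.cvtColor(im,cv2.COLOR_RGB2HSV)
# yellow pixel presence near the lower pin, bore
for r in range(236,254): print(r,[tuple(im[r,c].tolist()) for c in range(236,247,1)][::2])
E
```

```text
[ 0.60025583 -0.01970492  0.12299138] [-0.05437509 -0.39934832 -2.37772619] [ 0.01699851 -0.00632178  0.01525986]
236 [(111, 106, 110), (123, 117, 119), (121, 117, 119), (94, 96, 97), (130, 73, 38), (45, 42, 42)]
237 [(129, 123, 126), (129, 123, 126), (127, 120, 123), (99, 101, 103), (167, 86, 35), (133, 72, 33)]
238 [(132, 126, 128), (129, 124, 125), (205, 202, 203), (202, 204, 206), (173, 94, 47), (169, 86, 29)]
239 [(132, 126, 127), (226, 224, 226), (233, 234, 238), (234, 236, 240), (179, 105, 67), (174, 87, 29)]
240 [(132, 126, 128), (234, 234, 238), (221, 222, 229), (225, 224, 226), (175, 102, 67), (174, 88, 29)]
241 [(151, 145, 147), (236, 237, 241), (159, 156, 162), (157, 151, 154), (175, 100, 63), (174, 87, 27)]
242 [(176, 169, 172), (237, 238, 242), (139, 134, 137), (136, 129, 133), (171, 93, 52), (174, 87, 29)]
243 [(182, 175, 177), (236, 237, 239), (169, 164, 166), (133, 127, 130), (191, 132, 98), (174, 87, 28)]
244 [(132, 127, 128), (235, 235, 237), (227, 229, 230), (227, 229, 231), (198, 143, 115), (173, 86, 25)]
245 [(121, 115, 118), (220, 218, 221), (232, 235, 239), (2
[... 158 characters left out ...]
23, 225, 227), (129, 123, 126), (144, 138, 141), (149, 145, 148), (152, 108, 83), (174, 87, 26)]
248 [(170, 169, 172), (131, 126, 128), (136, 129, 132), (136, 130, 132), (127, 98, 81), (174, 86, 26)]
249 [(132, 127, 129), (176, 175, 177), (137, 131, 134), (135, 129, 132), (160, 138, 126), (174, 86, 26)]
250 [(131, 124, 127), (137, 134, 135), (202, 202, 206), (180, 179, 182), (189, 189, 191), (174, 87, 25)]
251 [(131, 126, 128), (95, 93, 93), (169, 166, 169), (195, 194, 198), (148, 146, 148), (174, 87, 26)]
252 [(114, 112, 114), (62, 62, 61), (121, 117, 118), (134, 131, 132), (78, 77, 76), (173, 87, 25)]
253 [(77, 79, 78), (54, 54, 52), (68, 67, 66), (70, 69, 68), (55, 55, 53), (173, 86, 27)]
```

No brass is visible any more and there is no extra force, so both pins have entered the bores. I'm lowering on.

apply_moves([
  {"jaw":0,"offset":[0,0,0.8],"rot":[0,0,0]},
  {"jaw":0,"offset":[0,0,0.8],"rot":[0,0,0]},
  {"jaw":0,"offset":[0,0,0.8],"rot":[0,0,0]},
  {"jaw":0,"offset":[0,0,0.8],"rot":[0,0,0]},
  {"jaw":0,"offset":[0,0,0],"rot":[0,0,0]},
])

```text
time_s: 17.12
eef_pos: [0.6002, -0.0197, 0.1197]
eef_rot: [-0.0, 0.998, 0.055, -0.0]
wrist_force: [0.0, -0.0, -2.9]
opening: 0.106
grasp_force: 59.1
```

apply_moves([
  {"jaw":0,"offset":[0,0,0.8],"rot":[0,0,0]},
  {"jaw":0,"offset":[0,0,0.8],"rot":[0,0,0]},
  {"jaw":0,"offset":[0,0,0.8],"rot":[0,0,0]},
  {"jaw":0,"offset":[0,0,0.8],"rot":[0,0,0]},
  {"jaw":0,"offset":[0,0,0],"rot":[0,0,0]},
])

```text
time_s: 17.75
eef_pos: [0.6002, -0.0197, 0.1165]
eef_rot: [-0.0, 0.998, 0.055, -0.0]
wrist_force: [-0.0, 1.3, -2.2]
opening: 0.108
grasp_force: 59.1
```

apply_moves([
  {"jaw":0,"offset":[0,0,0.6],"rot":[0,0,0]},
  {"jaw":0,"offset":[0,0,0.6],"rot":[0,0,0]},
  {"jaw":0,"offset":[0,0,0.6],"rot":[0,0,0]},
  {"jaw":0,"offset":[0,0,0.6],"rot":[0,0,0]},
  {"jaw":0,"offset":[0,0,0],"rot":[0,0,0]},
])

```text
time_s: 18.38
eef_pos: [0.6002, -0.0197, 0.1141]
eef_rot: [-0.0, 0.998, 0.055, -0.0]
wrist_force: [0.0, 0.2, -1.8]
opening: 0.102
grasp_force: 59.1
```

apply_moves([
  {"jaw":0,"offset":[0,0,0.4],"rot":[0,0,0]},
  {"jaw":0,"offset":[0,0,0],"rot":[0,0,0]},
  {"jaw":0,"offset":[0,0,0.4],"rot":[0,0,0]},
  {"jaw":0,"offset":[0,0,0],"rot":[0,0,0]},
  {"jaw":0,"offset":[0,0,0],"rot":[0,0,0]},
])

```text
time_s: 19.0
eef_pos: [0.6003, -0.0197, 0.1134]
eef_rot: [0.0, 0.998, 0.055, -0.0]
wrist_force: [-0.1, -0.4, -2.7]
opening: 0.104
grasp_force: 59.1
```

apply_moves([
  {"jaw":0,"offset":[0,0,0.4],"rot":[0,0,0]},
  {"jaw":0,"offset":[0,0,0],"rot":[0,0,0]},
  {"jaw":0,"offset":[0,0,0.4],"rot":[0,0,0]},
  {"jaw":0,"offset":[0,0,0],"rot":[0,0,0]},
  {"jaw":0,"offset":[0,0,0],"rot":[0,0,0]},
])

```text
time_s: 19.62
eef_pos: [0.6003, -0.0197, 0.1126]
eef_rot: [0.0, 0.998, 0.055, -0.0]
wrist_force: [0.4, -0.4, -3.0]
opening: 0.1
grasp_force: 59.1
```

apply_moves([
  {"jaw":0,"offset":[0,0,0.4],"rot":[0,0,0]},
  {"jaw":0,"offset":[0,0,0],"rot":[0,0,0]},
  {"jaw":0,"offset":[0,0,0.4],"rot":[0,0,0]},
  {"jaw":0,"offset":[0,0,0],"rot":[0,0,0]},
  {"jaw":0,"offset":[0,0,0],"rot":[0,0,0]},
])

```text
time_s: 20.25
eef_pos: [0.6003, -0.0197, 0.1118]
eef_rot: [-0.0, 0.998, 0.055, -0.0]
wrist_force: [-0.4, 0.3, -2.4]
opening: 0.103
grasp_force: 59.1
```

apply_moves([
  {"jaw":0,"offset":[0,0,0.4],"rot":[0,0,0]},
  {"jaw":0,"offset":[0,0,0],"rot":[0,0,0]},
  {"jaw":0,"offset":[0,0,0],"rot":[0,0,0]},
  {"jaw":0,"offset":[0,0,0],"rot":[0,0,0]},
  {"jaw":0,"offset":[0,0,0],"rot":[0,0,0]},
])

```text
time_s: 20.88
eef_pos: [0.6003, -0.0197, 0.1115]
eef_rot: [0.0, 0.998, 0.055, 0.0]
wrist_force: [0.3, 0.3, -0.8]
opening: 0.102
grasp_force: 59.3
```

apply_moves([
  {"jaw":0,"offset":[0,0,0.3],"rot":[0,0,0]},
  {"jaw":0,"offset":[0,0,0],"rot":[0,0,0]},
  {"jaw":0,"offset":[0,0,0],"rot":[0,0,0]},
  {"jaw":0,"offset":[0,0,0],"rot":[0,0,0]},
  {"jaw":0,"offset":[0,0,0],"rot":[0,0,0]},
])

```text
time_s: 21.5
eef_pos: [0.6005, -0.0197, 0.1114]
eef_rot: [0.0, 0.998, 0.055, 0.0]
wrist_force: [0.7, 1.0, 2.8]
opening: 0.106
grasp_force: 59.9
```

```bash
python3 - <<'E'
from h import *
o=ctrl.get_obs();print(o['eef_pos'],o['wrist_force'],o['torque'])
E
```

```text
[ 0.60053352 -0.01970714  0.11139157] [0.65777776 0.99702631 2.84188413] [ 0.0586762   0.18713319 -0.05658104]
```

The door is seated: the home height is as predicted (0.1114) and the force rose gently by about 5 N. I'm releasing and going round to the outside face.

apply_moves([
  {"jaw":0.2,"offset":[0,0,-0.3],"rot":[0,0,0]},
  {"jaw":0.3,"offset":[0,0,0],"rot":[0,0,0]},
  {"jaw":0.5,"offset":[0,0,0],"rot":[0,0,0]},
  {"jaw":0.6,"offset":[0,0,0],"rot":[0,0,0]},
  {"jaw":0.6,"offset":[0,0,0],"rot":[0,0,0]},
])

```text
time_s: 22.12
eef_pos: [0.6002, -0.0197, 0.1113]
eef_rot: [-0.0, 0.998, 0.055, -0.0]
wrist_force: [-0.5, 0.6, 0.7]
opening: 0.599
grasp_force: 0.0
```

apply_moves([
  {"jaw":0.6,"offset":[0,0,-10],"rot":[0,0,0]},
  {"jaw":0.6,"offset":[0,0,-25],"rot":[0,0,0]},
  {"jaw":0.6,"offset":[0,0,-30],"rot":[0,0,0]},
  {"jaw":0.6,"offset":[0,0,-20],"rot":[0,0,0]},
  {"jaw":0.3,"offset":[0,0,0],"rot":[0,0,0]},
])

```text
time_s: 22.75
eef_pos: [0.6018, -0.02, 0.1991]
eef_rot: [0.001, 0.998, 0.055, 0.002]
wrist_force: [-0.5, 0.0, -1.1]
opening: 0.404
grasp_force: 0.0
```

apply_moves([
  {"jaw":0,"offset":[15,15,0],"rot":[0,0,0]},
  {"jaw":0,"offset":[15,20,0],"rot":[0,0,0]},
  {"jaw":0,"offset":[14,15,0],"rot":[0,0,0]},
  {"jaw":0,"offset":[0,0,0],"rot":[0,0,0]},
  {"jaw":0,"offset":[0,0,0],"rot":[0,0,0]},
])

```text
time_s: 23.38
eef_pos: [0.6486, -0.064, 0.1954]
eef_rot: [-0.0, 0.998, 0.055, -0.001]
wrist_force: [-0.3, -0.2, -0.1]
opening: -0.001
grasp_force: 0.0
```

```bash
python3 - <<'E'
from h import *
o=ctrl.get_obs();print(o['eef_pos'],o['wrist_force'],o['opening'])
im,d=snap('scene');w=world('scene',d);x,y,z=w[...,0],w[...,1],w[...,2]
save('r.png',cv2.resize(im[160:300,190:330],(600,600),interpolation=cv2.INTER_CUBIC))
m=(z>.16)&(z<.18)&(x>.53)&(x<.72)&(y>-.06)&(y<.03)&(im[...,0]>220)&(im[...,2]<80)
p=w[m];print(m.sum(),np.median(p[:,2]));l=cv2.fitLine(p[:,:2].astype(np.float32),cv2.DIST_HUBER,0,.01,.01).ravel();print(l,np.degrees(np.arctan2(l[1],l[0])))
E
```

```text
[ 0.64862891 -0.06396667  0.19539808] [-0.3307876  -0.21719466 -0.11005952] -0.001363577634781374
95 0.17106613122765513
[ 0.99463123  0.10348274  0.6471021  -0.01318173] 5.939758
```

View pics/r.png

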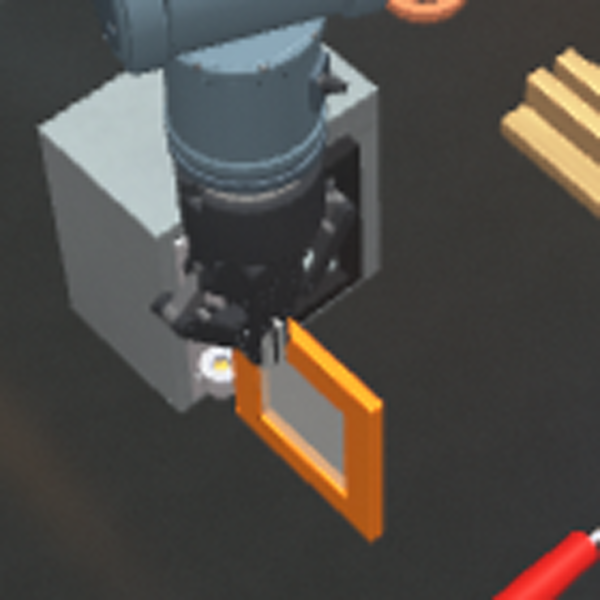

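The door hangs home, with its top at 0.171 and brass visible inside the lower bore at crop (218,365). Next I descend outside and push it shut along the arc.

apply_moves([
  {"jaw":0,"offset":[0,0,35],"rot":[0,0,0]},
  {"jaw":0,"offset":[0,0,42],"rot":[0,0,0]},
  {"jaw":0,"offset":[0,0,0],"rot":[0,0,0]},
  {"jaw":0,"offset":[0,-12,0],"rot":[0,0,0]},
  {"jaw":0,"offset":[0,-10,0],"rot":[0,0,0]},
])

```text
time_s: 24.05
eef_pos: [0.6484, -0.0419, 0.1219]
eef_rot: [0.0, 0.998, 0.055, 0.002]
wrist_force: [-0.4, -0.2, -0.5]
opening: -0.0
grasp_force: 0.0
```

apply_moves([
  {"jaw":0,"offset":[0,-6,0],"rot":[0,0,0]},
  {"jaw":0,"offset":[0.5,-7,0],"rot":[0,0,0]},
  {"jaw":0,"offset":[0.5,-7,0],"rot":[0,0,0]},
  {"jaw":0,"offset":[0.5,-7,0],"rot":[0,0,0]},
  {"jaw":0,"offset":[0.5,-7,0],"rot":[0,0,0]},
])

```text
time_s: 24.68
eef_pos: [0.6452, -0.0082, 0.1193]
eef_rot: [-0.0, 0.998, 0.055, -0.0]
wrist_force: [0.9, -0.6, -0.0]
opening: 0.0
grasp_force: 0.1
```

apply_moves([
  {"jaw":0,"offset":[-1,-7,0],"rot":[0,0,0]},
  {"jaw":0,"offset":[-1,-7,0],"rot":[0,0,0]},
  {"jaw":0,"offset":[-2,-7,0],"rot":[0,0,0]},
  {"jaw":0,"offset":[-2,-7,0],"rot":[0,0,0]},
  {"jaw":0,"offset":[-3,-7,0],"rot":[0,0,0]},
])

```text
time_s: 25.3
eef_pos: [0.6323, 0.0256, 0.1194]
eef_rot: [-0.0, 0.998, 0.055, 0.0]
wrist_force: [0.3, -0.1, -0.2]
opening: 0.003
grasp_force: 0.1
```

apply_moves([
  {"jaw":0,"offset":[-3.3,-7.7,0],"rot":[0,0,0]},
  {"jaw":0,"offset":[-3.3,-7.7,0],"rot":[0,0,0]},
  {"jaw":0,"offset":[-3.3,-7.7,0],"rot":[0,0,0]},
  {"jaw":0,"offset":[-5,-6,0],"rot":[0,0,0]},
  {"jaw":0,"offset":[-5,-6,0],"rot":[0,0,0]},
])

```text
time_s: 25.92
eef_pos: [0.6085, 0.0582, 0.1194]
eef_rot: [0.0, 0.998, 0.055, 0.0]
wrist_force: [0.0, -0.2, 0.2]
opening: -0.003
grasp_force: 0.1
```

apply_moves([
  {"jaw":0,"offset":[-5.5,-6,0],"rot":[0,0,0]},
  {"jaw":0,"offset":[-5.5,-6,0],"rot":[0,0,0]},
  {"jaw":0,"offset":[-7,-4.5,0],"rot":[0,0,0]},
  {"jaw":0,"offset":[-7,-4.5,0],"rot":[0,0,0]},
  {"jaw":0,"offset":[-7,-4.5,0],"rot":[0,0,0]},
])

```text
time_s: 26.55
eef_pos: [0.5737, 0.0798, 0.1194]
eef_rot: [0.0, 0.998, 0.055, 0.0]
wrist_force: [0.0, 0.5, 0.2]
opening: -0.0
grasp_force: 0.1
```

```bash
cat > door.py <<'E'
from h import *
o=ctrl.get_obs();H=np.array([.5298,-.0275]);e=o['eef_pos'][:2]-H
print('XY',e@[.994,.1094]*1000,e@[.1094,-.994]*1000,o['eef_pos'],o['wrist_force'])
for c in("scene","top"):
    im,d=snap(c);w=world(c,d);x,y,z=w[...,0],w[...,1],w[...,2]
    m=(z>.165)&(z<.178)&(np.hypot(x-H[0],y-H[1])<.165)&(im[...,0]>200)&(im[...,2]<80)&(im[...,0].astype(int)-im[...,2]>120)
    if m.sum()<8: print(c,'few');continue
    p=w[m];l=cv2.fitLine(p[:,:2].astype(np.float32),cv2.DIST_HUBER,0,.01,.01).ravel();print(c,m.sum(),np.median(p,0),np.degrees(np.arctan2(l[1],l[0]))%180)
np.savez('last.npz',im=im,d=d)
E
python3 door.py
```

```text
XY 55.390751548317944 -101.87234257695947 [0.57371338 0.07982039 0.11940649] [4.77352048e-04 4.79825529e-01 1.55549156e-01]
scene 88 [0.54526753 0.02678337 0.17095843] 76.879166
top 24 [0.54717345 0.05840358 0.16966826] 78.14303
```

apply_moves([
  {"jaw":0,"offset":[-6,-2.5,0],"rot":[0,0,0]},
  {"jaw":0,"offset":[-6,-2.5,0],"rot":[0,0,0]},
  {"jaw":0,"offset":[-6,-2,0],"rot":[0,0,0]},
  {"jaw":0,"offset":[-5,-2,0],"rot":[0,0,0]},
  {"jaw":0,"offset":[-5,-2,0],"rot":[0,0,0]},
])

```text
time_s: 27.28
eef_pos: [0.5449, 0.0875, 0.1194]
eef_rot: [0.0, 0.998, 0.055, 0.0]
wrist_force: [0.3, 0.6, 0.1]
opening: -0.001
grasp_force: 0.1
```

apply_moves([
  {"jaw":0,"offset":[-2,0,0],"rot":[0,0,0]},
  {"jaw":0,"offset":[-2,0,0],"rot":[0,0,0]},
  {"jaw":0,"offset":[-1.5,0,0],"rot":[0,0,0]},
  {"jaw":0,"offset":[-1,0,0],"rot":[0,0,0]},
  {"jaw":0,"offset":[0,0,0],"rot":[0,0,0]},
])

```text
time_s: 27.9
eef_pos: [0.5387, 0.0867, 0.1194]
eef_rot: [0.0, 0.998, 0.055, -0.0]
wrist_force: [-0.4, 0.1, -0.1]
opening: -0.001
grasp_force: 0.1
```

```bash
python3 door.py
```

```text
XY 21.373122596499652 -112.53617299438346 [0.53873339 0.08669868 0.11939352] [-0.43400219  0.12194191 -0.07791011]
scene 89 [0.52798908 0.031732   0.171176  ] 93.558655
top 9 [0.51611846 0.11519949 0.16952932] 94.11026
```

apply_moves([
  {"jaw":0,"offset":[-1,0,0],"rot":[0,0,0]},
  {"jaw":0,"offset":[-1,0,0],"rot":[0,0,0]},
  {"jaw":0,"offset":[-1,0,0],"rot":[0,0,0]},
  {"jaw":0,"offset":[-1,0,0],"rot":[0,0,0]},
  {"jaw":0,"offset":[0,0,0],"rot":[0,0,0]},
])

```text
time_s: 28.62
eef_pos: [0.5347, 0.0863, 0.1194]
eef_rot: [-0.0, 0.998, 0.055, -0.0]
wrist_force: [0.0, -0.1, -0.4]
opening: 0.003
grasp_force: 0.1
```

apply_moves([
  {"jaw":0,"offset":[-0.6,0,0],"rot":[0,0,0]},
  {"jaw":0,"offset":[0,0,0],"rot":[0,0,0]},
  {"jaw":0,"offset":[-0.6,0,0],"rot":[0,0,0]},
  {"jaw":0,"offset":[0,0,0],"rot":[0,0,0]},
  {"jaw":0,"offset":[0,0,0],"rot":[0,0,0]},
])

```text
time_s: 29.25
eef_pos: [0.5335, 0.0862, 0.1194]
eef_rot: [0.0, 0.998, 0.055, 0.0]
wrist_force: [0.1, 0.3, 0.2]
opening: -0.002
grasp_force: 0.1
```

```bash
python3 door.py
```

```text
XY 16.162798623229875 -112.58751885763996 [0.53354873 0.08617971 0.11938371] [0.06751655 0.31176693 0.18791454]
scene 94 [0.52642746 0.02999688 0.17116329] 97.31062
top few
```

apply_moves([
  {"jaw":0,"offset":[-0.5,0,0],"rot":[0,0,0]},
  {"jaw":0,"offset":[0,0,0],"rot":[0,0,0]},
  {"jaw":0,"offset":[-0.5,0,0],"rot":[0,0,0]},
  {"jaw":0,"offset":[0,0,0],"rot":[0,0,0]},
  {"jaw":0,"offset":[0,0,0],"rot":[0,0,0]},
])

```text
time_s: 29.98
eef_pos: [0.5327, 0.0861, 0.1194]
eef_rot: [-0.0, 0.998, 0.055, 0.0]
wrist_force: [0.7, 0.3, -1.0]
opening: -0.002
grasp_force: 0.6
```

```bash
python3 door.py
```

```text
XY 15.309670677728281 -112.60025832410417 [0.53269933 0.08609904 0.1194437 ] [ 0.73426671  0.29483475 -0.95233091]
scene 93 [0.52568505 0.0295404  0.1713434 ] 97.40875
top 9 [0.521532   0.00252072 0.17075045] 97.551285
```

apply_moves([
  {"jaw":0,"offset":[-0.4,0,0],"rot":[0,0,0]},
  {"jaw":0,"offset":[0,0,0],"rot":[0,0,0]},
  {"jaw":0,"offset":[0,0,0],"rot":[0,0,0]},
  {"jaw":0,"offset":[0,0,0],"rot":[0,0,0]},
  {"jaw":0,"offset":[0,0,0],"rot":[0,0,0]},
])

```text
time_s: 30.7
eef_pos: [0.5326, 0.086, 0.1195]
eef_rot: [-0.0, 0.998, 0.055, 0.0]
wrist_force: [5.1, 0.6, -2.8]
opening: 0.002
grasp_force: 2.6
```

```bash
python3 door.py
```

```text
XY 15.224490233033622 -112.55961255698782 [0.53261911 0.08604932 0.11950915] [ 5.06900145  0.55087477 -2.84324401]
scene 95 [0.52584267 0.02984704 0.17136202] 96.73841
top 9 [5.21573710e-01 1.40824366e-04 1.69354972e-01] 98.81584
```

Contact on the gasket reads a gentle 5 N. I'm backing off and clearing the arm.

apply_moves([
  {"jaw":0,"offset":[1,0,0],"rot":[0,0,0]},
  {"jaw":0,"offset":[6,0,0],"rot":[0,0,0]},
  {"jaw":0,"offset":[15,0,0],"rot":[0,0,0]},
  {"jaw":0,"offset":[25,0,0],"rot":[0,0,0]},
  {"jaw":0,"offset":[30,0,0],"rot":[0,0,0]},
])

```text
time_s: 31.42
eef_pos: [0.609, 0.0945, 0.1192]
eef_rot: [0.0, 0.998, 0.055, -0.001]
wrist_force: [-0.0, 0.0, -0.0]
opening: -0.003
grasp_force: 0.0
```

apply_moves([
  {"jaw":0,"offset":[20,0,-40],"rot":[0,0,0]},
  {"jaw":0,"offset":[0,-40,-40],"rot":[0,0,0]},
  {"jaw":0,"offset":[0,-45,-20],"rot":[0,0,0]},
  {"jaw":0,"offset":[0,-30,0],"rot":[0,0,0]},
  {"jaw":0,"offset":[0,0,0],"rot":[0,0,0]},
])

```text
time_s: 32.05
eef_pos: [0.6151, 0.2131, 0.2194]
eef_rot: [0.0, 0.998, 0.057, -0.0]
wrist_force: [-0.2, -0.8, -0.6]
opening: 0.003
grasp_force: 0.0
```

```bash
python3 door.py; python3 - <<'E'
from h import *
im,d=snap('scene');w=world('scene',d)
for r in ctrl.outline_of('scene','door')[:3]: print(r['score'],r['position'])
H=np.array([.5298,-.0275]);u=np.array([-.1094,.994]);n=np.array([.994,.1094])
s=(w[...,:2]-H)@u;t=(w[...,:2]-H)@n;hsv=(im[...,0]>120)&(im[...,2]<70)
m=hsv&(w[...,2]>.03)&(w[...,2]<.16)&(abs(t)<.03)&(s>0.01)&(s<.16)
print(m.sum(),np.polyfit(s[m],t[m]*1000,1),np.percentile(s[m],[2,98]),'deg',np.degrees(np.polyfit(s[m],t[m],1)[0]))
for tt in("screwdriver","wrench","grease","seal","impeller"):
    for r in ctrl.outline_of('scene',tt)[:1]: print(tt,np.round(r['position']))
E
```

```text
XY 111.15278789311407 -229.82359232830828 [0.6151428  0.21310372 0.21937614] [-0.1603671  -0.83041889 -0.64914384]
scene 156 [0.52307509 0.05568588 0.17102465] 96.54834
top 40 [0.51743339 0.04867503 0.16936309] 97.43646
0.88 [394.2, 199.7]
0.57 [262.4, 222.9]
602 [-5.2587801   6.45250479] [0.01885505 0.14787072] deg -0.30130590539551133
screwdriver [232. 198.]
wrench [215. 343.]
grease [358. 241.]
seal [288. 152.]
```

```bash
python3 - <<'E'
from h import *
save('final.png',snap('scene')[0])
E
```

```text
(no output)
```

View pics/final.png

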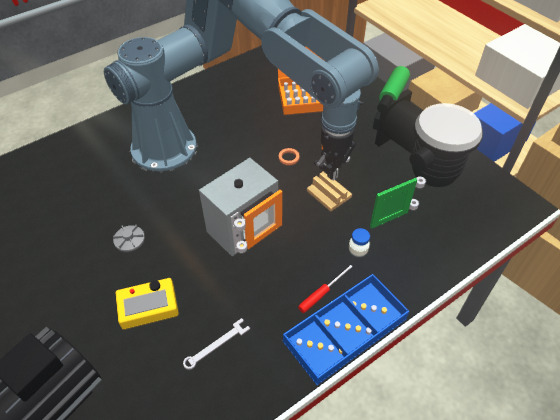

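The door is shut on the box at (262,218), with both knuckles home at (240,222) and (242,244). The rack at (330,190) is empty, the bystanders have not moved, and the arm is clear.

```bash
python3 -c "
from bench import ctrl
print(ctrl.hand_in())"
```

```text
the job is handed in; nothing more can be done
None
```

The door hangs on both hinge pins with the knuckles fully home and is shut gently against the gasket (peak push about 5 N); the bench tools and parts show no sign of having moved, and the job was handed in at about 32 s of the 72 s limit.

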